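# Fetch the check weight from behind the bottles and tidy the tray

## Robot

A 6-joint arm with a two-finger parallel gripper is mounted at the origin on a cart in front of the work surface, level with it; the furniture and walls round the work are solid. World frame = base frame: x ahead of the robot, y to its left, z up, the work surface at z = 0. Lengths are in mm, angles in rad, forces in N, time in s.
With the tool pointing down it reaches from about 350 to 875 mm from the base axis. Payload 4.2 kg.
Tool frame: the origin (TCP) lies between the finger pads; the fingertips stand 25 mm ahead of it and the grasp point (between the pads) lies 6 mm ahead of it; z points along the fingers, y is the line along which they close (so a half turn about z gives the same grasp; the last joint's range is limited). The gripper opens to 85 mm and grips with 20 to 120 N. Pads are 22 mm wide; open, the fingers measure 114 mm over their backs; the gripper's body (76 mm by 85 mm) begins 54 mm behind the grasp point. The pads swing forward as they close: fully open they stand 13 mm farther back than shut.
Start: joints at [-0.869, 0.385, 0.008, 0, -1.194, -0.259], TCP at [267.806, -564.694, 235.512] pointing down, gripper open.
Joint ranges: [-3.14, 3.14], [-1.21, 2.06], [-1.07, 1.41], [-3.16, 2.05], [-2.99, -0.16], [-3.1, 3.1]. Speed limits (rad/s): [2.79, 2.79, 3.14, 3.14, 3.14, 3.14].

## Interface

Orientations are given as a unit quaternion [x, y, z, w].
In Python, from bench import arm gives the robot as it stands.
- The arm moves only by the shell command python3 -m pendant 'ROWS'. ROWS is JSON, a list of rows, each a list of 7 numbers: the shift along the tool's x, y, z in m, then the turn, a rotation vector about the tool's x, y, z in degrees, then the finger opening in m, from 0 to 0.0854. In form: [[x, y, z, wx, wy, wz, fingers], ...]. A call has 1 to 12 rows; each row shifts and turns the commanded pose from where the row before left it, along the tool's axes as they then stand; what a row does not reach is not made up. A row lasts 1/10 s, in which the tool goes at most 50 mm and 8.59 degrees, less where a joint would pass 70% of its speed; a pose out of reach is approached as far as the arm can. A call is refused whole if a number of a shift passes 0.05 or a number of a turn 8.59, either way. A call with a gripper value outside its range is refused whole. The fingers move at their own pace and stop on an object; the grip force is fixed at half the most. Time passes only in rows, so rows that do not move let the fingers close. It gives the time, the measured TCP pose, the force, the opening and the grip force at its end, in the units of the state.
- arm.read_state(): the state, without advancing time (a new reading comes with each control period).
- arm.get_image(name): name is "side" or "top" or "wrist"; returns a dict with "image" (384x512x3 uint8, red, green, blue), "fx", "fy", "cx", "cy" (pixels), "xyz" and "rotation" of the camera in the world. Camera axes: x right, y down, z forward; pixel columns grow to the right and rows downward; lengths in mm; the calibration is good to about 2 mm. A picture is of the moment at which its call begins. There is no depth.
- arm.job_done(): hands the job in; it is judged then, once.
The state is a dict: "clock": time; "joints": joint angles; "joint_vel": joint speeds; "joint_efforts": joint torques, N m; "position": TCP position; "ee_rot": TCP orientation; "contact_force": force on the tool from outside, world axes, zero at the start; "wrist_torque": the same for the moment, N m; "gripper_width": finger opening in mm; "grasp_force": force on a finger pad.
Only numpy, scipy, OpenCV 4.12 (cv2) and the standard library are available. Lean on these libraries where they do the work, as an engineer would, in place of code of your own. Each camera call takes 0.05 s, during which the arm holds its last target. There are 200 camera calls.

## Task

The balance needs its brass check weight, which stands in the back well of the bottle tray behind two large bottles, and the small bottle left on the balance pan belongs in that back well. Move both large bottles onto the black side mat so that they stand on it together, then exchange the other two, so that the weight stands in the middle of the pan and the small bottle in the back well; finally put each large bottle back in the very well it came from. Keep everything upright throughout and do not disturb the timer or the label roll.

Things in the scene. Friction and masses are not known exactly. Their poses are not given: they have to be found in the camera images.
- amber_bottle: Large round brown bottle with a black screw cap: body 63 mm across up to 98 mm, cap above it, 132 mm tall in all, 0.32 kg. Origin at the centre of its underside, z up. It starts in one of the two front wells of the tray, at that well's centre. Grip its body at 50 to 95 mm above its underside.
- diluent_bottle: Large round white bottle with an orange cap, slimmer than the brown one: body 54 mm across up to 97 mm, cap above it, 131 mm tall in all, 0.26 kg. Origin at the centre of its underside, z up. It starts in the other front well, at that well's centre. Grip its body at 50 to 95 mm above its underside.
- stain_bottle: Small round white bottle with a red cap: body 37 mm across up to 50 mm, cap above it, 82 mm tall in all, 0.09 kg. Origin at the centre of its underside, z up. It starts standing on the balance pan. Grip its body at 20 to 50 mm above its underside.
- weight: Brass check weight, a cylinder 31 mm across and 32 mm high with a knob 16 mm across on top, 45 mm tall in all, 0.2 kg. Origin at the centre of its underside, z up. It starts in the back well of the tray. Grip its cylinder at 17 to 32 mm above its underside.
- bottle_tray: Low grey tray fixed to the bench, 139 x 165 mm (x, y), floor 4 mm thick, walls 3 mm thick, 14 mm above the bench. Origin on the bench; x points from the front wells to the back well. Front wells: 78 mm square inside, centred at x = -30 mm, y = +40.5 and -40.5 mm. Back well: 52 mm square inside, centred at x = +38 mm, y = 0; the compartments beside it stay empty.
- back_well (a point): Centre of the floor of the tray's back well (52 mm square inside, walls 10 mm above this floor); axes as the tray's.
- pan (a point): Centre of the top face of the balance's round steel pan, 90 mm across, 52 mm above the bench, rigid. The white balance is fixed, 190 x 140 mm (x, y), its housing up to 42 mm high, display and keys on its -x half; this point lies 32 mm to +x of its middle; axes as the balance's.
- side_mat: Flat black rubber mat fixed to the bench, 150 x 180 mm (x, y), 4 mm thick, the side area for things in the way. Origin on the bench under its middle; a thing stands on it at 4 mm above the origin.
- timer: Bystander: flat white lab timer, 56 x 66 x 18 mm, lying loose behind the work near the large cabinet. Origin at the centre of its underside. Not to be moved.
- label_roll: Bystander: roll of white labels, 67 mm across and 31 mm high, standing flat and loose behind the work near the large cabinet. Origin at the centre of its underside. Not to be moved.
Things that resemble listed ones, but are neither listed nor needed, are in the scene too. What is shaped like the diluent_bottle but purple is not meant.

How it is judged:
By the outcome, as a careful person would: the job done as asked, in the order asked, and still so for the second after the job is handed in, with the robot touching nothing.
It also fails if it takes over 144 s, if anything falls off the work surface, if the arm or the gripper's body presses on something with over 40 N, if the wrist force passes 120 N, or if a joint passes its speed limit or range.

## Working session

There is one attempt and no reset: what is moved stays moved. The work goes in short steps, Python scripts to look and compute and a shell command to move; the robot and the scene stay as the last step left them, time stands still between calls to the robot, and variables do not carry over. Pictures are saved under pics/ and viewed, at most 14 in all, crops included, and the job is handed in when it is done.

```bash
ls; mkdir -p pics
cat > h.py <<'E'
import numpy as np, cv2, json
from bench import arm
from scipy.spatial.transform import Rotation as R
def snap(n,f):
    d=arm.get_image(n); cv2.imwrite('pics/'+f,cv2.cvtColor(np.array(d['image']),cv2.COLOR_RGB2BGR)); return d
def cast(d,u,v,z):
    r=np.array(d['rotation']); r=r if r.shape==(3,3) else R.from_quat(r).as_matrix()
    c=np.array(d['xyz']); k=r@np.array([(u-d['cx'])/d['fx'],(v-d['cy'])/d['fy'],1])
    return c+k*(z-c[2])/k[2]
def proj(d,p):
    r=np.array(d['rotation']); r=r if r.shape==(3,3) else R.from_quat(r).as_matrix()
    q=r.T@(np.array(p)-np.array(d['xyz'])); return d['fx']*q[0]/q[2]+d['cx'],d['fy']*q[1]/q[2]+d['cy']
E
python3 - <<'E'
from h import *
import pickle
D={n:snap(n,n+'0.png') for n in('top','side')}
pickle.dump(D,open('d0.pkl','wb'))
for n,d in D.items(): print(n,d['fx'],d['cx'],d['cy'],d['xyz'],np.array(d['rotation']).round(3).tolist())
s=arm.read_state(); print(s['ee_rot'],s['position'],s['clock'])
E
```

```text
pics
top 351.9456448420044 255.05809667461799 187.3100650734345 [478.34939878  31.30134122 943.79812293] [0.712, -0.7, 0.025, -0.049]
side 473.0539187209396 254.6043405555104 204.77678365397986 [612.1773598  926.70784341 713.2954605 ] [0.006, 0.895, -0.446, -0.016]
[-2.19534401e-01  9.75604239e-01  9.68151834e-04 -2.79061213e-04] [ 267.57425639 -564.2358763   234.51911034] 0.1
```

View pics/top0.png

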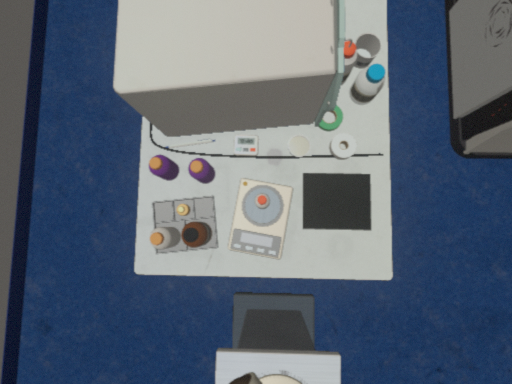

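View pics/side0.png

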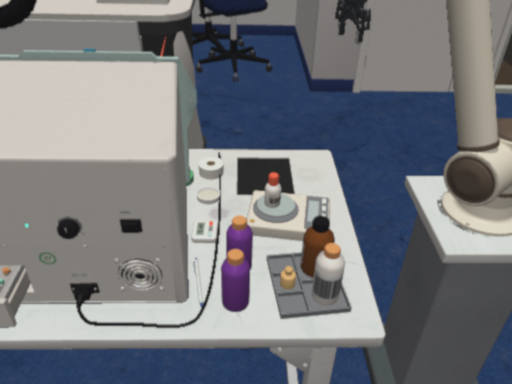

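Top view: tray at about (185,225) with amber (195,234), diluent (163,238) and weight (183,210); pan (262,203), mat (337,201), timer (247,145), label roll (343,146). Purple decoys stand at (163,167) and (201,170). Side view: cap tops are red (273,178), amber (320,224), diluent (332,250), weight knob (289,271).

Run:
```python
from h import *
a=cv2.imread('pics/top0.png'); b=cv2.imread('pics/side0.png')
c1=cv2.resize(a[170:270,140:300],None,fx=5,fy=5,interpolation=cv2.INTER_CUBIC)
c2=cv2.resize(b[160:320,230:360],None,fx=3.7,fy=3.7,interpolation=cv2.INTER_CUBIC)
cv2.imwrite('pics/c1.png',c1);cv2.imwrite('pics/c2.png',c2)
import pickle
D=pickle.load(open('d0.pkl','rb'))
d=D['top']
h=cv2.cvtColor(a,cv2.COLOR_BGR2HSV).astype(int)
def comp(m,box,name,z):
    x0,y0,x1,y1=box; k=np.zeros(m.shape,np.uint8); k[y0:y1,x0:x1]=m[y0:y1,x0:x1]
    n,l,st,ce=cv2.connectedComponentsWithStats(k); i=1+np.argmax(st[1:,4]); print(name,st[i,4],ce[i].round(2),cast(d,*ce[i],z).round(1))
    return (l==i).astype(np.uint8)
H,S,V=h[...,0],h[...,1],h[...,2]
m=comp(V<50,(295,165,380,240),'mat',4); ct=max(cv2.findContours(m,0,1)[0],key=cv2.contourArea)
bx=cv2.boxPoints(cv2.minAreaRect(ct)); print([cast(d,*p,4)[:2].round(0).tolist() for p in bx])
comp((S>140)&((H<8)|(H>172)),(250,190,275,215),'red',82)
comp((H>8)&(H<22)&(S>140)&(V>120),(145,225,180,255),'orange',131)
comp((V<45),(180,225,215,248),'blackcap',132)
comp((H>12)&(H<30)&(S>70)&(V>120),(172,200,195,220),'brass',38)
k=comp((H>95)&(H<120)&(S>25)&(V>90)&(V<190),(235,180,290,232),'panblue',52)
ct=max(cv2.findContours(k,0,1)[0],key=cv2.contourArea); (c,ax,an)=cv2.fitEllipse(ct); print('pan ell',c,ax,cast(d,*c,52).round(1))
```

```text
mat 4 [361.5 204. ] [ 535.4 -218.4    4. ]
[[536.0, -213.0], [539.0, -221.0], [535.0, -222.0], [533.0, -214.0]]
red 47 [261.68 199.43] [538.   44.7  82. ]Traceback (most recent call last):
  File "<stdin>", line 18, in <module>
  File "<stdin>", line 12, in comp
    return _wrapfunc(a, 'argmax', axis=axis, out=out, **kwds)
    return bound(*args, **kwds)
ValueError: attempt to get argmax of an empty sequence
```

View pics/c1.png

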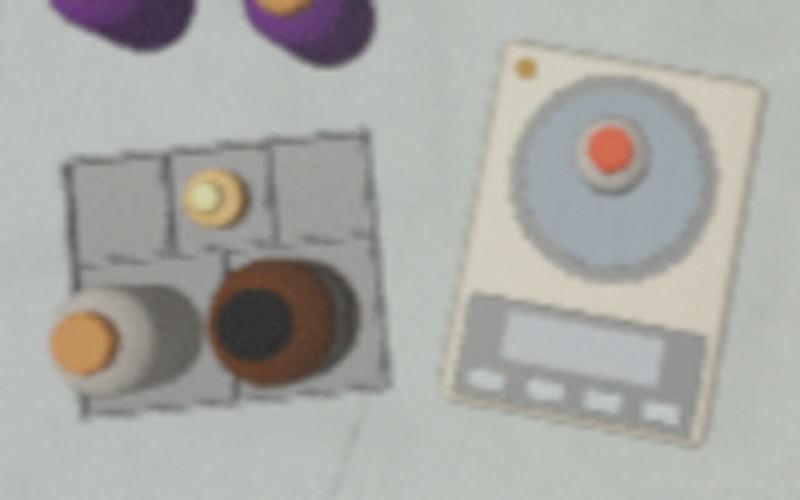

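View pics/c2.png

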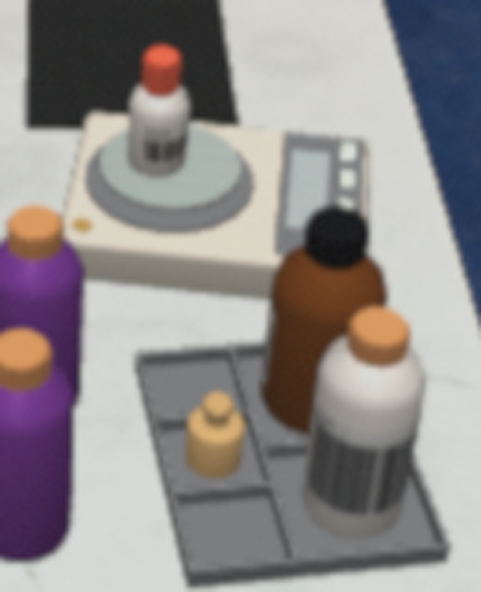

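Crop shows tray outer corners at crop px (65,160),(368,130),(390,388),(82,417); amber cap (255,325), diluent cap (85,343), weight knob (206,197); the pan disc's centre is (613,178) and the red cap (610,150). Amber is in the −y well and diluent in the +y well.

Run:
```python
from h import *
import pickle
D=pickle.load(open('d0.pkl','rb')); d=D['top']; s=D['side']
t=lambda x,y:((x+.5)/5-.5+140,(y+.5)/5-.5+170)
sd=lambda x,y:((x+.5)/3.7-.5+230,(y+.5)/3.7-.5+160)
P=lambda n,p,z,q=d:print(n,cast(q,*p,z)[:2].round(1))
T=np.array([cast(d,*t(*p),14)[:2] for p in[(65,160),(368,130),(390,388),(82,417)]])
B=np.array([cast(d,*t(*p),42)[:2] for p in[(508,40),(765,88),(705,445),(443,400)]])
for n,X in(('tray',T),('bal',B)):
    e=(X[0]+X[1]-X[2]-X[3])/2; f=(X[0]+X[3]-X[1]-X[2])/2
    yx=np.arctan2(e[1],e[0]); yy=np.arctan2(-f[0],f[1])
    print(n,X.mean(0).round(1),np.linalg.norm(e),np.linalg.norm(f),np.degrees([yx,yy]))
    c=X.mean(0); y=(yx+yy)/2; M=np.array([[np.cos(y),-np.sin(y)],[np.sin(y),np.cos(y)]])
    L=dict(amb=(-30,-40.5),dil=(-30,40.5),back=(38,0)) if n=='tray' else dict(pan=(32,0))
    for k,v in L.items(): print(k,(c+M@np.array(v)).round(1))
P('pan ellipse',t(613,178),52)
P('red',t(610,148),134);P('red side',sd(162,54),134,s)
P('amb',t(254,324),132);P('amb side',sd(337,217),132,s)
P('dil',t(83,343),131);P('dil side',sd(380,322),131,s)
P('w',t(206,197),49);P('w side',sd(218,401),49,s)
a=cv2.imread('pics/top0.png')[165:240,295:380]; m=(a.max(2)<70).astype(np.uint8)
ct=max(cv2.findContours(m,0,1)[0],key=cv2.contourArea)
bx=cv2.boxPoints(cv2.minAreaRect(ct))+[295,165]; b=np.array([cast(d,*p,4)[:2] for p in bx]); print(b.round(0).tolist(),b.mean(0))
P('timer',(247,145),18);P('roll',(343,146),31)
for p in [(163,160),(198,167)]:P('purple',p,131)
st=arm.read_state();print(R.from_quat(st['ee_rot']).as_matrix().round(3))
```

```text
tray [474.  248.2] 136.1821278331573 163.26134379344424 [6.58839604 6.48128955]
amb [448.8 204.5]
dil [439.6 285. ]
back [511.8 252.5]
bal [493.6  47.3] 185.19219185449688 134.57031675943085 [-8.99499477 -9.14560446]
pan [525.2  42.2]
pan ellipse [525.5  43.6]
red [534.9  44.1]
red side [534.3  45.7]
amb [451.4 206.7]
amb side [449.3 199.9]
dil [441.1 286.1]
dil side [439.  282.2]
w [512.6 251.8]
w side [512.1 254.5]
[[614.0, -67.0], [616.0, -239.0], [473.0, -237.0], [470.0, -67.0]] [ 542.87706071 -152.52243648]
timer [688.   87.4]
roll [ 685.  -165.3]
purple [624.3 278.5]
purple [608.6 194.8]
[[-0.904 -0.428 -0.001]
 [-0.428  0.904  0.002]
 [ 0.     0.002 -1.   ]]
```

```bash
python3 -m pendant '[[0,0,0,0,0,-8.1,0.085],[0,0,0,0,0,-8.1,0.085],[0,0,0,0,0,-8.1,0.085],[0,0,0,0,0,-8.1,0.085],[0,0,0,0,0,-8.1,0.085],[0,0,0,0,0,-8.1,0.085],[0,0,0,0,0,-8.1,0.085],[0,0,0,0,0,-8.0,0.085]]'
python3 - <<'E'
from h import *
st=arm.read_state();print(R.from_quat(st['ee_rot']).as_matrix().round(3),st['position'],st['joints'])
E
```

```text
clock: 0.9
position: [267.7, -564.4, 234.8]
ee_rot: [0.71, -0.705, -0.001, -0.0]
contact_force: [0.1, -0.7, 0.3]
gripper_width: 84.9
grasp_force: 0.0
[[ 0.007 -1.    -0.001]
 [-1.    -0.007  0.001]
 [-0.001  0.001 -1.   ]] [ 267.66120549 -564.37917098  234.84470951] [-8.69401482e-01  3.85208733e-01  7.11046069e-03 -3.41017243e-04
 -1.19399000e+00  8.76397882e-01]
```

```bash
python3 -m pendant '[[-0.045,-0.015,-0.005,0,0,0,0.085],[-0.045,-0.015,-0.005,0,0,0,0.085],[-0.045,-0.015,-0.005,0,0,0,0.085],[-0.045,-0.015,-0.005,0,0,0,0.085],[-0.045,-0.015,-0.005,0,0,0,0.085],[-0.045,-0.015,-0.005,0,0,0,0.085],[-0.045,-0.015,-0.005,0,0,0,0.085],[-0.045,-0.015,-0.005,0,0,0,0.085],[-0.045,-0.015,-0.005,0,0,0,0.085],[-0.045,-0.01,-0.005,0,0,0,0.085],[-0.045,-0.01,-0.005,0,0,0,0.085],[-0.045,-0.01,-0.005,0,0,0,0.085]]';python3 -m pendant '[[-0.045,0,0,0,0,0,0.085],[-0.045,0,0,0,0,0,0.085],[-0.045,0,0,0,0,0,0.085],[-0.045,0,0,0,0,0,0.085],[-0.035,0,0,0,0,0,0.085],[0,0,0,0,0,0,0.085],[0,0,0,0,0,0,0.085]]'
python3 - <<'E'
from h import *
import pickle
d=snap('wrist','w1.png');pickle.dump(d,open('w1.pkl','wb'))
st=arm.read_state();print(R.from_quat(st['ee_rot']).as_matrix().round(3),st['position'],st['joints'],d['xyz'],R.from_quat(d['rotation']).as_matrix().round(3))
for n,p in dict(amb=(450,204,132+4),dil=(440,285,135),w=(512,253,49)).items(): print(n,proj(d,p))
E
```

```text
clock: 2.1
position: [431.8, -22.6, 295.6]
ee_rot: [0.708, -0.707, -0.0, -0.0]
contact_force: [0.2, 0.0, -0.4]
gripper_width: 85.3
grasp_force: 0.0
clock: 2.8
position: [431.4, 191.0, 294.9]
ee_rot: [0.708, -0.706, -0.0, 0.001]
contact_force: [-1.0, 0.6, -0.1]
gripper_width: 85.3
grasp_force: 0.0
[[ 0.002 -1.    -0.001]
 [-1.    -0.002 -0.001]
 [ 0.001  0.001 -1.   ]] [431.52526515 190.23324262 295.09742511] [ 7.60828686e-01  7.88720903e-02 -2.47239301e-01 -1.19160577e-04
 -1.24592220e+00 -7.59227974e-01] [432.11794865 111.25160084 434.13087787] [[-1.    -0.003 -0.003]
 [-0.003  0.95   0.312]
 [ 0.002  0.312 -0.95 ]]
amb (np.float64(236.3539197513035), np.float64(188.42476753523795))
dil (np.float64(245.28684261779742), np.float64(249.3403774604594))
w (np.float64(199.52390881456532), np.float64(201.99309894773776))
```

View pics/w1.png

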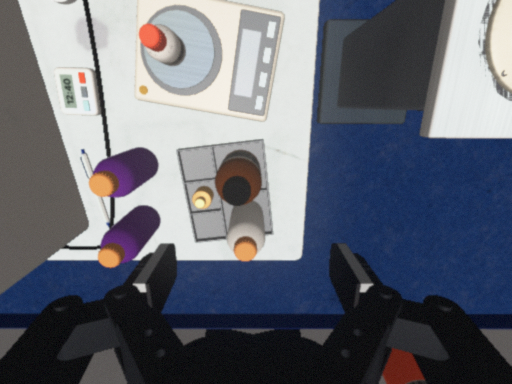

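Wrist view: amber cap at (237,191), diluent cap (245,249), weight knob (200,203); all agree with the predictions to within about 2 px.

```bash
python3 -m pendant '[[-0.014,-0.018,0.03,0,0,0,0.085],[0,0,0.035,0,0,0,0.085],[0,0,0.035,0,0,0,0.085],[0,0,0.035,0,0,0,0.085],[0,0,0.025,0,0,0,0.085],[0,0,0.02,0,0,0,0.085],[0,0,0.02,0,0,0,0.085],[0,0,0,0,0,0,0.085],[0,0,0,0,0,0,0.085]]'; python3 -m pendant '[[0,0,0,0,0,0,0.055],[0,0,0,0,0,0,0.05],[0,0,0,0,0,0,0.05],[0,0,0,0,0,0,0.05],[0,0,0,0,0,0,0.05],[0,0,0,0,0,0,0.05]]'
```

```text
clock: 3.75
position: [450.3, 203.7, 96.0]
ee_rot: [0.707, -0.707, 0.0, 0.0]
contact_force: [0.5, 0.1, -0.1]
gripper_width: 84.8
grasp_force: 0.0
clock: 4.35
position: [450.8, 204.8, 97.8]
ee_rot: [0.708, -0.706, 0.001, -0.001]
contact_force: [-0.4, -1.5, 6.8]
gripper_width: 58.9
grasp_force: 62.5
```

```bash
python3 -m pendant '[[0,0,0,0,0,0,0.085],[0,0,0,0,0,0,0.085],[0,0,0,0,0,0,0.085],[0,0,0,0,0,0,0.085],[0,0,0.004,0,0,0,0.085],[0,0,0,0,0,0,0.085]]'; python3 -m pendant '[[0,0,0,0,0,0,0.055],[0,0,0,0,0,0,0.05],[0,0,0,0,0,0,0.05],[0,0,0,0,0,0,0.05],[0,0,0,0,0,0,0.05],[0,0,0,0,0,0,0.05]]'
python3 - <<'E'
from h import *
snap('side','s1.png')
b=cv2.imread('pics/s1.png');cv2.imwrite('pics/s1c.png',cv2.resize(b[140:310,220:390],None,fx=3.5,fy=3.5,interpolation=cv2.INTER_CUBIC))
E
```

```text
clock: 4.95
position: [449.5, 204.3, 90.8]
ee_rot: [0.707, -0.707, -0.0, 0.001]
contact_force: [1.1, 0.5, -1.0]
gripper_width: 84.9
grasp_force: 0.0
clock: 5.55
position: [450.3, 204.7, 92.2]
ee_rot: [0.708, -0.707, 0.0, -0.001]
contact_force: [-0.4, -0.3, 5.1]
gripper_width: 60.5
grasp_force: 63.7
```

View pics/s1c.png

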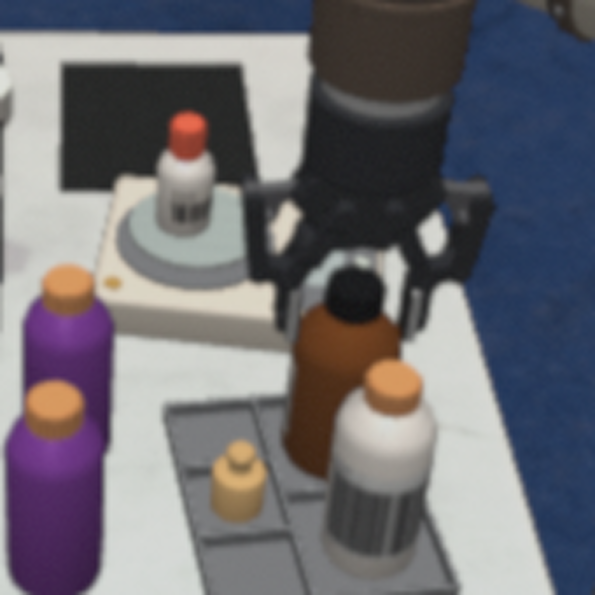

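The gripper straddles the amber bottle's upper body with the cap clear of the gripper body, so the grip looks sound. Lifting.

```bash
python3 -m pendant '[[0,0,-0.005,0,0,0,0.05],[0,0,-0.01,0,0,0,0.05],[0,0,-0.02,0,0,0,0.05],[0,0,-0.03,0,0,0,0.05],[0,0,-0.03,0,0,0,0.05],[0,0,-0.03,0,0,0,0.05],[0,0,-0.03,0,0,0,0.05],[0,0,-0.005,0,0,0,0.05],[0,0,0,0,0,0,0.05]]'
python3 - <<'E'
from h import *
snap('side','s2.png')
b=cv2.imread('pics/s2.png');cv2.imwrite('pics/s2c.png',cv2.resize(b[60:310,200:400],None,fx=2.4,fy=2.4,interpolation=cv2.INTER_CUBIC))
E
```

```text
clock: 6.5
position: [449.5, 204.6, 251.9]
ee_rot: [0.707, -0.707, -0.0, -0.001]
contact_force: [-1.3, -0.1, -3.6]
gripper_width: 60.1
grasp_force: 65.9
```

View pics/s2c.png

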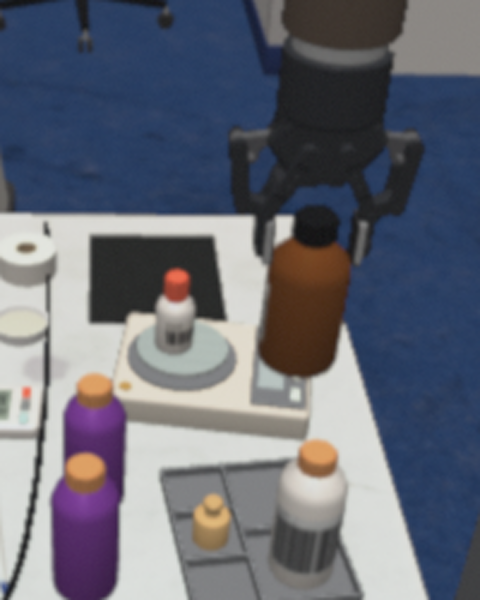

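Amber is lifted and hangs upright, with the tray and diluent undisturbed. Carrying it to the mat.

```bash
python3 -m pendant '[[0.02,-0.005,0,0,0,0,0.05],[0.03,-0.008,0,0,0,0,0.05],[0.045,-0.01,0,0,0,0,0.05],[0.045,-0.01,0,0,0,0,0.05],[0.045,-0.01,0,0,0,0,0.05],[0.045,-0.01,0,0,0,0,0.05],[0.045,-0.01,0,0,0,0,0.05],[0.045,-0.01,0,0,0,0,0.05],[0.04,-0.01,0,0,0,0,0.05],[0.025,-0.005,0,0,0,0,0.05],[0.015,-0.0025,0,0,0,0,0.05],[0,0,0,0,0,0,0.05]]'; python3 -m pendant '[[0,0,0.03,0,0,0,0.05],[0,0,0.03,0,0,0,0.05],[0,0,0.03,0,0,0,0.05],[0,0,0.025,0,0,0,0.05],[0,0,0.015,0,0,0,0.05],[0,0,0.01,0,0,0,0.05],[0,0,0.007,0,0,0,0.05],[0,0,0.005,0,0,0,0.05],[0,0,0.004,0,0,0,0.05],[0,0,0.001,0,0,0,0.05],[0,0,0,0,0,0,0.05]]'
```

```text
clock: 7.75
position: [540.1, -196.6, 249.1]
ee_rot: [-0.707, 0.708, 0.002, -0.001]
contact_force: [-0.2, 1.0, -3.1]
gripper_width: 60.5
grasp_force: 65.8
clock: 8.85
position: [541.1, -195.4, 94.9]
ee_rot: [0.708, -0.707, 0.0, -0.0]
contact_force: [0.2, 0.3, -2.9]
gripper_width: 60.0
grasp_force: 65.9
```

```bash
python3 -m pendant '[[0,0,0.002,0,0,0,0.05],[0,0,0,0,0,0,0.05],[0,0,0.001,0,0,0,0.05],[0,0,0,0,0,0,0.05],[0,0,0,0,0,0,0.05]]'
```

```text
clock: 9.35
position: [541.0, -195.5, 92.3]
ee_rot: [0.708, -0.707, 0.0, -0.0]
contact_force: [-0.8, -0.8, 4.6]
gripper_width: 60.5
grasp_force: 66.5
```

```bash
python3 -m pendant '[[0,0,0,0,0,0,0.075],[0,0,0,0,0,0,0.085],[0,0,0,0,0,0,0.085],[0,0,0,0,0,0,0.085],[0,0,-0.02,0,0,0,0.085],[0,0,-0.03,0,0,0,0.085],[0,0,-0.04,0,0,0,0.085],[0,0,-0.04,0,0,0,0.085],[0,0,-0.03,0,0,0,0.085]]'; python3 -m pendant '[[-0.03,0.005,0,0,0,0,0.085],[-0.045,0.01,0,0,0,0,0.085],[-0.045,0.01,0,0,0,0,0.085],[-0.045,0.01,0,0,0,0,0.085],[-0.045,0.01,0,0,0,0,0.085],[-0.045,0.01,0,0,0,0,0.085],[-0.045,0.01,0,0,0,0,0.085],[-0.045,0.01,0,0,0,0,0.085],[-0.045,0.01,0,0,0,0,0.085],[-0.04,0.01,0,0,0,0,0.085],[-0.03,0.005,0,0,0,0,0.085],[-0.02,0.0,0,0,0,0,0.085]]';python3 -m pendant '[[0,0,0,0,0,0,0.085],[0,0,0,0,0,0,0.085]]'
python3 - <<'E'
from h import *
import pickle
d=snap('wrist','w2.png');pickle.dump(d,open('w2.pkl','wb'))
t=snap('top','t2.png')
a=cv2.imread('pics/t2.png');b=cv2.imread('pics/w2.png')
a=cv2.resize(a[150:250,280:390],(400,364),interpolation=cv2.INTER_CUBIC); cv2.imwrite('pics/m2.png',np.hstack([a,cv2.resize(b,(400,300))[:364] if 0 else cv2.copyMakeBorder(cv2.resize(b,(400,300)),0,64,0,0,cv2.BORDER_CONSTANT)]))
print(proj(d,(440,284.5,135)))
E
```

```text
clock: 10.25
position: [541.4, -195.6, 254.5]
ee_rot: [0.708, -0.707, 0.001, -0.001]
contact_force: [-0.4, -0.4, 0.9]
gripper_width: 85.2
grasp_force: 0.0
clock: 11.45
position: [439.6, 286.6, 251.6]
ee_rot: [0.708, -0.706, -0.0, -0.0]
contact_force: [0.1, -0.6, -0.2]
gripper_width: 85.0
grasp_force: 0.0
clock: 11.65
position: [440.3, 284.2, 251.2]
ee_rot: [0.708, -0.707, 0.0, 0.0]
contact_force: [0.5, 0.2, -0.6]
gripper_width: 84.9
grasp_force: 0.0
(np.float64(252.77967077030837), np.float64(188.93757594352027))
```

View pics/m2.png

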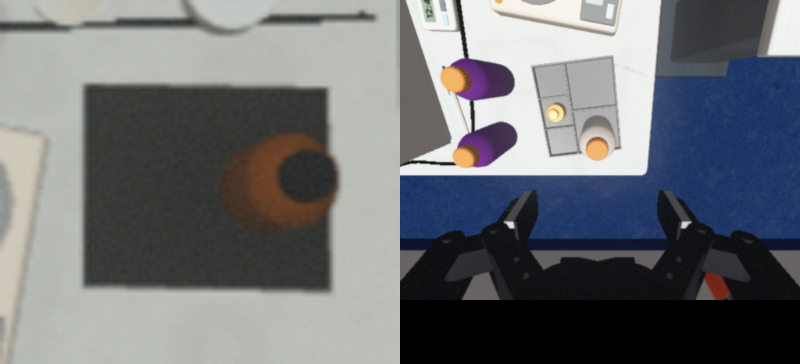

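Amber stands upright on the mat. The diluent cap sits at wrist px (252,191) against a predicted (253,189), so I'll grasp it.

```bash
python3 -m pendant '[[0,0,0.03,0,0,0,0.085],[0,0,0.035,0,0,0,0.085],[0,0,0.035,0,0,0,0.085],[0,0,0.03,0,0,0,0.085],[0,0,0.02,0,0,0,0.085],[0,0,0.01,0,0,0,0.085],[0,0,0,0,0,0,0.085],[0,0,0,0,0,0,0.085]]'; python3 -m pendant '[[0,0,0,0,0,0,0.055],[0,0,0,0,0,0,0.045],[0,0,0,0,0,0,0.045],[0,0,0,0,0,0,0.04],[0,0,0,0,0,0,0.04],[0,0,0,0,0,0,0.04]]'; python3 -m pendant '[[0,0,-0.005,0,0,0,0.04],[0,0,-0.01,0,0,0,0.04],[0,0,-0.02,0,0,0,0.04],[0,0,-0.03,0,0,0,0.04],[0,0,-0.03,0,0,0,0.04],[0,0,-0.03,0,0,0,0.04],[0,0,-0.03,0,0,0,0.04],[0,0,-0.005,0,0,0,0.04],[0,0,0,0,0,0,0.04]]'
```

```text
clock: 12.55
position: [441.0, 284.6, 92.5]
ee_rot: [0.707, -0.707, 0.0, -0.001]
contact_force: [-0.3, -0.3, 0.5]
gripper_width: 84.9
grasp_force: 0.0
clock: 13.15
position: [441.0, 285.3, 93.2]
ee_rot: [0.708, -0.706, 0.0, -0.001]
contact_force: [-0.6, 0.1, 5.0]
gripper_width: 51.2
grasp_force: 61.6
clock: 14.05
position: [440.0, 284.6, 252.2]
ee_rot: [0.707, -0.707, -0.0, -0.001]
contact_force: [0.4, 0.1, -3.3]
gripper_width: 51.2
grasp_force: 63.3
```

```bash
python3 -m pendant '[[0.02,-0.005,0,0,0,0,0.04],[0.03,-0.01,0,0,0,0,0.04],[0.045,-0.01,0,0,0,0,0.04],[0.045,-0.011,0,0,0,0,0.04],[0.045,-0.011,0,0,0,0,0.04],[0.045,-0.011,0,0,0,0,0.04],[0.045,-0.011,0,0,0,0,0.04],[0.045,-0.011,0,0,0,0,0.04],[0.035,-0.01,0,0,0,0,0.04],[0.025,-0.005,0,0,0,0,0.04],[0.0125,-0.005,0,0,0,0,0.04],[0,0,0,0,0,0,0.04]]'; python3 -m pendant '[[0,0,0.03,0,0,0,0.04],[0,0,0.03,0,0,0,0.04],[0,0,0.03,0,0,0,0.04],[0,0,0.025,0,0,0,0.04],[0,0,0.015,0,0,0,0.04],[0,0,0.01,0,0,0,0.04],[0,0,0.007,0,0,0,0.04],[0,0,0.005,0,0,0,0.04],[0,0,0.004,0,0,0,0.04],[0,0,0.002,0,0,0,0.04],[0,0,0,0,0,0,0.04],[0,0,0,0,0,0,0.04]]'
```

```text
clock: 15.25
position: [540.2, -109.0, 249.4]
ee_rot: [-0.707, 0.708, 0.001, -0.001]
contact_force: [-0.6, 0.3, -3.4]
gripper_width: 51.2
grasp_force: 63.3
clock: 16.45
position: [541.0, -107.9, 94.0]
ee_rot: [0.708, -0.707, 0.0, -0.0]
contact_force: [-0.4, 0.3, -2.7]
gripper_width: 51.1
grasp_force: 63.3
```

```bash
python3 -m pendant '[[0,0,0.002,0,0,0,0.04],[0,0,0,0,0,0,0.04],[0,0,0,0,0,0,0.07],[0,0,0,0,0,0,0.085],[0,0,0,0,0,0,0.085],[0,0,0,0,0,0,0.085],[0,0,-0.02,0,0,0,0.085],[0,0,-0.03,0,0,0,0.085],[0,0,-0.04,0,0,0,0.085],[0,0,-0.04,0,0,0,0.085],[0,0,-0.03,0,0,0,0.085]]'; python3 -m pendant '[[-0.04,0,0,0,0,0,0.085],[-0.045,0.002,0,0,0,0,0.085],[-0.045,0.002,0,0,0,0,0.085],[-0.023,0.002,0,0,0,0,0.085],[0,0,0,0,0,0,0.085],[0,0,0,0,0,0,0.085]]';python3 - <<'E'
from h import *
import pickle
d=snap('wrist','w3.png');pickle.dump(d,open('w3.pkl','wb'))
t=snap('top','t3.png');
a=cv2.imread('pics/t3.png');b=cv2.imread('pics/w3.png')
a=cv2.resize(a[150:250,280:390],(280,255),interpolation=cv2.INTER_CUBIC); cv2.imwrite('pics/m3.png',np.hstack([cv2.copyMakeBorder(a,0,129,0,0,cv2.BORDER_CONSTANT),b]))
print(proj(d,(534.6,45,134)),proj(d,(525.5,43,52)),proj(d,(525.5,88,52)),proj(d,(525.5,-2,52)))
E
```

```text
clock: 17.55
position: [541.3, -108.0, 254.4]
ee_rot: [0.708, -0.707, 0.001, -0.001]
contact_force: [0.6, 1.7, -0.3]
gripper_width: 84.8
grasp_force: 0.0
clock: 18.15
position: [534.4, 45.4, 251.4]
ee_rot: [0.708, -0.706, -0.0, 0.0]
contact_force: [-0.6, -0.2, 0.5]
gripper_width: 85.2
grasp_force: 0.0
(np.float64(252.3570211738436), np.float64(187.8378657728565)) (np.float64(259.3627673218634), np.float64(167.63953586381132)) (np.float64(258.99224479299767), np.float64(200.3683685931383)) (np.float64(259.76469167499243), np.float64(132.13693103253877))
```

View pics/m3.png

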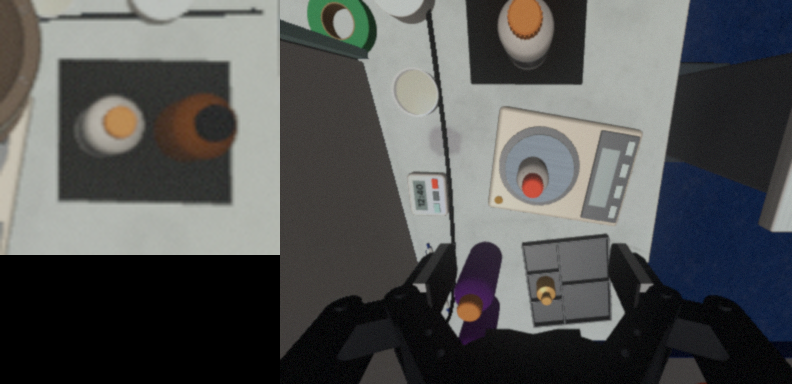

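Both large bottles stand on the mat. The red cap is at wrist px (253,185), about 2 mm in −y from the estimate, and the pan's centre is near (258,165).

```bash
python3 -m pendant '[[0.0015,0,0.03,0,0,0,0.085],[0,0,0.035,0,0,0,0.085],[0,0,0.035,0,0,0,0.085],[0,0,0.03,0,0,0,0.07],[0,0,0.015,0,0,0,0.06],[0,0,0.012,0,0,0,0.06],[0,0,0,0,0,0,0.06],[0,0,0,0,0,0,0.06]]'; python3 -m pendant '[[0,0,0,0,0,0,0.045],[0,0,0,0,0,0,0.035],[0,0,0,0,0,0,0.028],[0,0,0,0,0,0,0.028],[0,0,0,0,0,0,0.028]]'; python3 -m pendant '[[0,0,-0.005,0,0,0,0.028],[0,0,-0.01,0,0,0,0.028],[0,0,-0.02,0,0,0,0.028],[0,0,-0.02,0,0,0,0.028],[0,0,-0.02,0,0,0,0.028],[0,0,0,0,0,0,0.028],[0,0,0,0,0,0,0.028]]'
```

```text
clock: 19.05
position: [535.2, 43.3, 95.1]
ee_rot: [0.707, -0.707, 0.0, -0.0]
contact_force: [0.1, 0.3, -0.7]
gripper_width: 60.1
grasp_force: 0.0
clock: 19.55
position: [535.3, 43.8, 96.1]
ee_rot: [0.708, -0.706, 0.001, -0.001]
contact_force: [-1.4, -0.2, 6.2]
gripper_width: 34.2
grasp_force: 59.2
clock: 20.25
position: [534.4, 43.7, 169.7]
ee_rot: [0.707, -0.707, -0.0, -0.0]
contact_force: [0.6, -0.7, -1.2]
gripper_width: 34.6
grasp_force: 59.8
```

```bash
python3 -m pendant '[[-0.02,0.01,0,0,0,0,0.028],[-0.03,0.016,0,0,0,0,0.028],[-0.04,0.022,0,0,0,0,0.028],[-0.04,0.022,0,0,0,0,0.028],[-0.02,0.01,0,0,0,0,0.028],[-0.011,0.0055,0,0,0,0,0.028],[0,0,0,0,0,0,0.028]]'; python3 -m pendant '[[0,0,0.03,0,0,0,0.028],[0,0,0.03,0,0,0,0.028],[0,0,0.025,0,0,0,0.028],[0,0,0.015,0,0,0,0.028],[0,0,0.01,0,0,0,0.028],[0,0,0.007,0,0,0,0.028],[0,0,0.003,0,0,0,0.028],[0,0,0.001,0,0,0,0.028],[0,0,0,0,0,0,0.028],[0,0,0,0,0,0,0.028]]'
```

```text
clock: 20.95
position: [448.1, 205.2, 168.7]
ee_rot: [0.708, -0.706, -0.0, 0.001]
contact_force: [1.1, 0.0, -0.7]
gripper_width: 34.1
grasp_force: 59.9
clock: 21.95
position: [449.2, 204.9, 49.1]
ee_rot: [0.708, -0.707, 0.0, -0.001]
contact_force: [0.3, 0.3, -0.7]
gripper_width: 34.4
grasp_force: 59.9
```

```bash
python3 -m pendant '[[0,0,0.002,0,0,0,0.028],[0,0,0,0,0,0,0.028],[0,0,0,0,0,0,0.045],[0,0,0,0,0,0,0.06],[0,0,0,0,0,0,0.06],[0,0,-0.02,0,0,0,0.06],[0,0,-0.03,0,0,0,0.06],[0,0,-0.04,0,0,0,0.06],[0,0,-0.03,0,0,0,0.06],[0,0,-0.03,0,0,0,0.06]]'; python3 -m pendant '[[-0.024,-0.031,0,0,0,0,0.06],[-0.024,-0.031,0,0,0,0,0.06],[0,0,0,0,0,0,0.06],[0,0,0,0,0,0,0.06]]'
python3 - <<'E'
from h import *
d=snap('wrist','w4.png')
h=cv2.cvtColor(cv2.imread('pics/w4.png'),cv2.COLOR_BGR2HSV).astype(int);H,S,V=h[...,0],h[...,1],h[...,2]
for n,m in dict(brass=(H>13)&(H<32)&(S>60)&(V>90),red=((H<8)|(H>172))&(S>130)&(V>100)).items():
    k,l,st,ce=cv2.connectedComponentsWithStats(m.astype(np.uint8))
    for i in range(1,k):
        if st[i,4]>60: print(n,st[i],ce[i].round(1),cast(d,*ce[i],36 if n=='brass' else 86).round(1))
print(proj(d,(512.3,253,49)),proj(d,(512.3,253,4)),proj(d,(512.3,253,36)))
E
```

```text
clock: 22.95
position: [448.7, 204.4, 197.9]
ee_rot: [0.708, -0.707, -0.0, -0.0]
contact_force: [0.3, 0.1, -0.2]
gripper_width: 59.9
grasp_force: 0.0
clock: 23.35
position: [510.6, 252.5, 195.4]
ee_rot: [0.707, -0.707, -0.0, 0.001]
contact_force: [-0.2, 0.3, -0.7]
gripper_width: 60.1
grasp_force: 0.0
brass [171   8  13  15 158] [177.  15.] [583.3  90.5  36. ]
brass [101 129  36  35 845] [118.5 145.3] [659.  215.7  36. ]
brass [238 165  26  27 572] [250.4 177.9] [512.8 252.9  36. ]
brass [113 247  30  25 523] [128.2 258.9] [668.9 360.   36. ]
red [84  0  9 11 87] [88.2  4.9] [641.2  97.6  86. ]
red [305 131  25  24 449] [317.6 142.8] [450.4 206.   86. ]
(np.float64(250.71257078490171), np.float64(181.00900170792914)) (np.float64(250.8402609100334), np.float64(171.4171349032946)) (np.float64(250.75309246507507), np.float64(177.9650814476746))
```

View pics/w4.png

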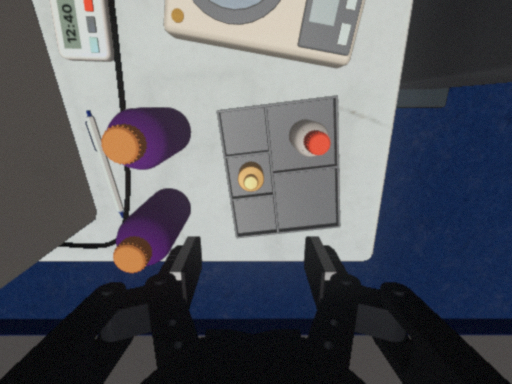

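Wrist view: weight at (250,178), which puts it at (512.8, 252.9); the stain bottle stands upright in the empty front well. Grasping the weight.

```bash
python3 -m pendant '[[0,-0.0005,0.03,0,0,0,0.06],[0,0,0.035,0,0,0,0.06],[0,0,0.035,0,0,0,0.06],[0,0,0.03,0,0,0,0.06],[0,0,0.015,0,0,0,0.06],[0,0,0.01,0,0,0,0.06],[0,0,0.002,0,0,0,0.06],[0,0,0,0,0,0,0.06],[0,0,0,0,0,0,0.06]]'; python3 -m pendant '[[0,0,0,0,0,0,0.045],[0,0,0,0,0,0,0.035],[0,0,0,0,0,0,0.024],[0,0,0,0,0,0,0.024],[0,0,0,0,0,0,0.024]]'
```

```text
clock: 24.3
position: [511.8, 253.0, 40.7]
ee_rot: [0.708, -0.707, 0.0, -0.001]
contact_force: [-0.7, 0.5, 0.9]
gripper_width: 60.0
grasp_force: 0.0
clock: 24.8
position: [511.3, 252.6, 39.6]
ee_rot: [0.708, -0.707, 0.0, -0.0]
contact_force: [-0.2, 0.9, 0.4]
gripper_width: 24.1
grasp_force: 0.0
```

```bash
python3 -m pendant '[[0,0,-0.005,0,0,0,0.024],[0,0,-0.01,0,0,0,0.024],[0,0,-0.02,0,0,0,0.024],[0,0,-0.03,0,0,0,0.024],[0,0,-0.03,0,0,0,0.024],[0,0,-0.03,0,0,0,0.024],[0,0,-0.005,0,0,0,0.024],[0,0,0,0,0,0,0.024],[0,0,0,0,0,0,0.024]]'
```

```text
clock: 25.7
position: [510.6, 252.2, 168.9]
ee_rot: [0.707, -0.707, -0.0, 0.001]
contact_force: [-1.0, -0.2, -0.6]
gripper_width: 23.6
grasp_force: 0.0
```

Run:
```python
from h import *
d=snap('wrist','w5.png');snap('side','s5.png')
b=cv2.imread('pics/s5.png');a=cv2.imread('pics/w5.png')[90:384,60:400]
cv2.imwrite('pics/m5.png',np.hstack([cv2.resize(b[150:330,240:390],(400,480),interpolation=cv2.INTER_CUBIC),cv2.copyMakeBorder(a,0,186,0,0,cv2.BORDER_CONSTANT)]))
```

```text
(no output)
```

View pics/m5.png

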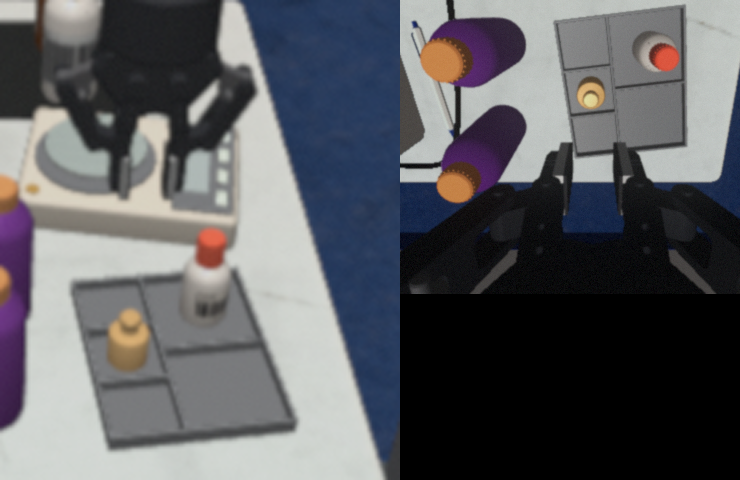

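The weight is still in its well, undisturbed: the pads closed above its cylinder, around the knob. Fingertips appear at side px of about (287,223) and (304,223), so I'll compute their height.

Run:
```python
from h import *
import pickle
d=pickle.load(open('d0.pkl','rb'))['side']
for z in (169,163,155,150,144,138): print(z,[tuple(np.round(proj(d,(511+s,252,z)),1)) for s in(14,-14)])
g=cv2.imread('pics/w5.png');h=cv2.cvtColor(g,cv2.COLOR_BGR2HSV).astype(int);H,S,V=h[...,0],h[...,1],h[...,2]
m=((H>13)&(H<32)&(S>60)&(V>90)).astype(np.uint8);k,l,st,ce=cv2.connectedComponentsWithStats(m)
w=arm.get_image('wrist')
for i in range(1,k):
    if 200<st[i,4]: print(ce[i],cast(w,*ce[i],36))
```

```text
169 [(np.float64(285.8), np.float64(220.2)), (np.float64(301.0), np.float64(220.2))]
163 [(np.float64(285.6), np.float64(222.7)), (np.float64(300.7), np.float64(222.7))]
155 [(np.float64(285.3), np.float64(226.1)), (np.float64(300.3), np.float64(226.1))]
150 [(np.float64(285.1), np.float64(228.1)), (np.float64(300.1), np.float64(228.1))]
144 [(np.float64(284.9), np.float64(230.6)), (np.float64(299.9), np.float64(230.6))]
138 [(np.float64(284.7), np.float64(233.0)), (np.float64(299.6), np.float64(233.1))]
[ 99.58133087 151.56284658] [665.65701681 217.61528019  36.        ]
[250.31498471 184.617737  ] [512.62945364 252.47548091  36.        ]
[113.40215716 278.11864407] [675.79374192 368.6438339   36.        ]
```

The tips lie only about 6 mm ahead of the TCP at this opening, lower reach than I assumed, so I need about 14 mm more depth; that still clears the walls.

```bash
python3 -m pendant '[[0,-0.001,0,0,0,0,0.05],[0,0,0.03,0,0,0,0.05],[0,0,0.035,0,0,0,0.05],[0,0,0.035,0,0,0,0.05],[0,0,0.02,0,0,0,0.05],[0,0,0.01,0,0,0,0.05],[0,0,0.007,0,0,0,0.05],[0,0,0.004,0,0,0,0.05],[0,0,0,0,0,0,0.05],[0,0,0,0,0,0,0.05]]'; python3 -m pendant '[[0,0,0.001,0,0,0,0.04],[0,0,0,0,0,0,0.03],[0,0,0,0,0,0,0.022],[0,0,0,0,0,0,0.022],[0,0,0,0,0,0,0.022]]'
```

```text
clock: 26.85
position: [512.8, 253.0, 29.4]
ee_rot: [0.708, -0.707, 0.0, -0.001]
contact_force: [0.6, 1.0, 0.6]
gripper_width: 50.1
grasp_force: 0.0
clock: 27.35
position: [512.8, 252.9, 28.5]
ee_rot: [0.708, -0.707, 0.0, -0.001]
contact_force: [-0.7, -0.5, 6.5]
gripper_width: 26.6
grasp_force: 58.7
```

Grip force is present, but the contact may be near the tips, so I'll regrip 5 mm lower.

```bash
python3 -m pendant '[[0,0,0,0,0,0,0.04],[0,0,0,0,0,0,0.045],[0,0,0,0,0,0,0.045],[0,0,0.003,0,0,0,0.045],[0,0,0.002,0,0,0,0.045],[0,0,0,0,0,0,0.045],[0,0,0,0,0,0,0.045]]'; python3 -m pendant '[[0,0,0,0,0,0,0.035],[0,0,0,0,0,0,0.025],[0,0,0,0,0,0,0.022],[0,0,0,0,0,0,0.022],[0,0,0,0,0,0,0.022]]'
```

```text
clock: 28.05
position: [512.2, 252.5, 22.3]
ee_rot: [0.708, -0.707, -0.0, 0.0]
contact_force: [1.1, 0.6, 0.1]
gripper_width: 45.0
grasp_force: 0.0
clock: 28.55
position: [512.6, 252.7, 22.9]
ee_rot: [0.708, -0.707, 0.0, -0.0]
contact_force: [0.1, -0.3, 4.0]
gripper_width: 27.0
grasp_force: 59.0
```

```bash
python3 -m pendant '[[0,0,-0.005,0,0,0,0.022],[0,0,-0.01,0,0,0,0.022],[0,0,-0.02,0,0,0,0.022],[0,0,-0.03,0,0,0,0.022],[0,0,-0.03,0,0,0,0.022],[0,0,-0.03,0,0,0,0.022],[0,0,-0.005,0,0,0,0.022],[0,0,0,0,0,0,0.022]]'; python3 -m pendant '[[0.02,-0.001,0,0,0,0,0.022],[0.03,-0.002,0,0,0,0,0.022],[0.04,-0.003,0,0,0,0,0.022],[0.04,-0.003,0,0,0,0,0.022],[0.04,-0.003,0,0,0,0,0.022],[0.025,-0.0015,0,0,0,0,0.022],[0.0155,0,0,0,0,0,0.022],[0,0,0,0,0,0,0.022],[0,0,0,0,0,0,0.022]]'
```

```text
clock: 29.35
position: [512.3, 252.8, 153.4]
ee_rot: [0.707, -0.707, -0.0, -0.001]
contact_force: [0.2, 0.1, -1.9]
gripper_width: 27.4
grasp_force: 59.3
clock: 30.25
position: [525.6, 41.9, 151.7]
ee_rot: [0.707, -0.707, -0.0, 0.001]
contact_force: [0.3, -0.6, -0.7]
gripper_width: 27.2
grasp_force: 59.3
```

Run:
```python
from h import *
import pickle
d=pickle.load(open('w3.pkl','rb'));g=cv2.imread('pics/w3.png')
h=cv2.cvtColor(g,cv2.COLOR_BGR2HSV).astype(int)
print(h[150,[225,232,258,285,292]],h[[135,128,122],258])
w=h[115:215,205:310]
m=(((w[...,0]>90)&(w[...,0]<125)&(w[...,1]>25))).astype(np.uint8)
m[:, 92:]=0
ct=max(cv2.findContours(m,0,1)[0],key=cv2.contourArea); c,ax,an=cv2.fitEllipse(cv2.convexHull(ct)); c=np.array(c)+[205,115]
print(c,ax,cast(d,*c,52))
```

```text
[[135   4 132]
 [104  26 146]
 [107  30 151]
 [107  30 152]
 [ 38   9 117]] [[106  23 142]
 [  0   0 122]
 [ 17  33 195]]
[259.20706558 167.92118454] (65.81879425048828, 67.60442352294922) [525.6973585   43.37280792  52.        ]
```

```bash
python3 -m pendant '[[-0.001,0,0.02,0,0,0,0.022],[0,0,0.025,0,0,0,0.022],[0,0,0.015,0,0,0,0.022],[0,0,0.01,0,0,0,0.022],[0,0,0.006,0,0,0,0.022],[0,0,0.003,0,0,0,0.022],[0,0,0.001,0,0,0,0.022],[0,0,0,0,0,0,0.022],[0,0,0,0,0,0,0.022]]'
```

```text
clock: 31.15
position: [526.5, 43.3, 73.1]
ee_rot: [0.708, -0.707, 0.0, -0.001]
contact_force: [0.2, 0.4, -1.6]
gripper_width: 27.1
grasp_force: 59.3
```

```bash
python3 -m pendant '[[0,0,0.0015,0,0,0,0.022],[0,0,0,0,0,0,0.022],[0,0,0,0,0,0,0.022]]'
```

```text
clock: 31.45
position: [526.1, 43.1, 71.1]
ee_rot: [0.708, -0.707, 0.0, -0.0]
contact_force: [0.2, 0.2, -2.1]
gripper_width: 27.0
grasp_force: 59.3
```

```bash
python3 -m pendant '[[0,0,0.001,0,0,0,0.022],[0,0,0,0,0,0,0.022],[0,0,0,0,0,0,0.022]]'
```

```text
clock: 31.75
position: [526.2, 43.1, 70.9]
ee_rot: [0.708, -0.707, 0.0, -0.0]
contact_force: [-2.1, -0.6, 5.1]
gripper_width: 27.0
grasp_force: 60.0
```

```bash
python3 -m pendant '[[0,0,0,0,0,0,0.035],[0,0,0,0,0,0,0.05],[0,0,0,0,0,0,0.06],[0,0,0,0,0,0,0.06],[0,0,-0.01,0,0,0,0.06],[0,0,-0.03,0,0,0,0.06],[0,0,-0.04,0,0,0,0.06],[0,0,-0.04,0,0,0,0.06],[0,0,-0.01,0,0,0,0.06]]'; python3 -m pendant '[[-0.04,0.02,0,0,0,0,0.06],[-0.04,0.02,0,0,0,0,0.06],[-0.04,0.02,0,0,0,0,0.06],[-0.0415,0.017,0,0,0,0,0.06],[0,0,0,0,0,0,0.06],[0,0,0,0,0,0,0.06]]'
python3 - <<'E'
from h import *
d=snap('wrist','w6.png')
h=cv2.cvtColor(cv2.imread('pics/w6.png'),cv2.COLOR_BGR2HSV).astype(int);H,S,V=h[...,0],h[...,1],h[...,2]
for n,m,z in (('brass',(H>13)&(H<32)&(S>60)&(V>90),84),('red',((H<8)|(H>172))&(S>130)&(V>100),84)):
    k,l,st,ce=cv2.connectedComponentsWithStats(m.astype(np.uint8))
    for i in range(1,k):
        if st[i,4]>60: print(n,st[i],ce[i].round(1),cast(d,*ce[i],z).round(1))
E
```

```text
clock: 32.65
position: [528.7, 43.7, 205.9]
ee_rot: [0.708, -0.706, 0.003, -0.005]
contact_force: [0.7, -0.3, -0.3]
gripper_width: 60.0
grasp_force: 0.0
clock: 33.25
position: [448.3, 205.3, 200.1]
ee_rot: [0.708, -0.706, -0.0, 0.0]
contact_force: [-0.1, 0.1, -0.1]
gripper_width: 59.9
grasp_force: 0.0
brass [ 141    0   44   32 1070] [164.2  13.1] [521.6  54.3  84. ]
brass [116  63  13  13 134] [122.1  69.1] [562.4  96.6  84. ]
brass [ 38 187  34  30 706] [ 55.3 201.3] [648.4 219.6  84. ]
brass [ 59 288  26  22 392] [ 70.4 298. ] [657.9 338.4  84. ]
red [ 37  47  10  15 108] [41.7 54.2] [629.7  85.2  84. ]
red [242 176  21  25 384] [252.1 188.2] [448.7 204.9  84. ]
```

View pics/w6.png

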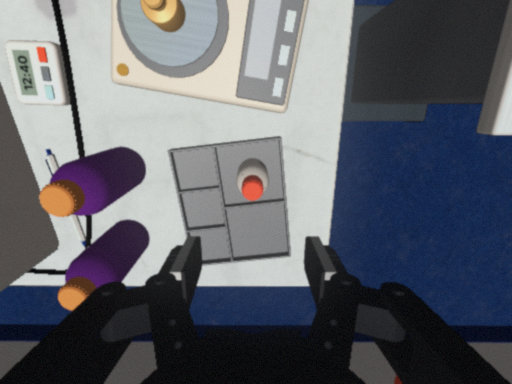

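Wrist view: the weight stands upright on the pan at (160,8), and the stain cap is at (252,188), so the bottle is at (449,205). The back well around (203,207) is empty.

```bash
python3 -m pendant '[[0,-0.0005,0.03,0,0,0,0.06],[0,0,0.035,0,0,0,0.06],[0,0,0.035,0,0,0,0.06],[0,0,0.03,0,0,0,0.06],[0,0,0.015,0,0,0,0.06],[0,0,0.009,0,0,0,0.06],[0,0,0,0,0,0,0.06],[0,0,0,0,0,0,0.06]]'; python3 -m pendant '[[0,0,0,0,0,0,0.045],[0,0,0,0,0,0,0.035],[0,0,0,0,0,0,0.028],[0,0,0,0,0,0,0.028],[0,0,0,0,0,0,0.028]]'; python3 -m pendant '[[0,0,-0.005,0,0,0,0.028],[0,0,-0.01,0,0,0,0.028],[0,0,-0.02,0,0,0,0.028],[0,0,-0.015,0,0,0,0.028],[0,0,0,0,0,0,0.028],[0,0,0,0,0,0,0.028]]'
```

```text
clock: 34.1
position: [450.1, 204.4, 46.6]
ee_rot: [0.707, -0.707, 0.0, -0.001]
contact_force: [0.1, 0.3, 0.6]
gripper_width: 60.0
grasp_force: 0.0
clock: 34.6
position: [449.9, 205.0, 47.4]
ee_rot: [0.708, -0.706, 0.0, -0.001]
contact_force: [-1.1, -1.1, 4.9]
gripper_width: 34.7
grasp_force: 59.1
clock: 35.2
position: [449.2, 204.6, 96.3]
ee_rot: [0.707, -0.707, -0.0, -0.0]
contact_force: [0.0, -0.1, -1.3]
gripper_width: 34.3
grasp_force: 59.8
```

Move by (+63.3, +48.1), then lower.

```bash
python3 -m pendant '[[-0.01,-0.013,0,0,0,0,0.028],[-0.015,-0.02,0,0,0,0,0.028],[-0.015,-0.02,0,0,0,0,0.028],[-0.008,-0.01,0,0,0,0,0.028],[0,0,0,0,0,0,0.028],[0,0,0,0,0,0,0.028]]';  python3 -m pendant '[[0,0,0.015,0,0,0,0.028],[0,0,0.015,0,0,0,0.028],[0,0,0.01,0,0,0,0.028],[0,0,0.005,0,0,0,0.028],[0,0,0.003,0,0,0,0.028],[0,0,0,0,0,0,0.028],[0,0,0,0,0,0,0.028]]'
```

```text
clock: 35.8
position: [511.2, 251.8, 94.7]
ee_rot: [0.707, -0.707, -0.0, 0.002]
contact_force: [-1.1, -0.5, -1.1]
gripper_width: 34.6
grasp_force: 59.9
clock: 36.5
position: [512.6, 252.9, 48.5]
ee_rot: [0.708, -0.707, 0.0, -0.001]
contact_force: [-0.2, -0.9, -0.4]
gripper_width: 34.2
grasp_force: 59.9
```

```bash
python3 -m pendant '[[0,0,0.002,0,0,0,0.028],[0,0,0,0,0,0,0.028],[0,0,0,0,0,0,0.045],[0,0,0,0,0,0,0.06],[0,0,0,0,0,0,0.06],[0,0,-0.02,0,0,0,0.06],[0,0,-0.03,0,0,0,0.06],[0,0,-0.045,0,0,0,0.06],[0,0,-0.045,0,0,0,0.06],[0,0,-0.045,0,0,0,0.07],[0,0,-0.02,0,0,0,0.085]]'; python3 -m pendant '[[0.03,-0.001,0,0,0,0,0.085],[0.045,-0.003,0,0,0,0,0.085],[0.045,-0.004,0,0,0,0,0.085],[0.045,-0.004,0,0,0,0,0.085],[0.045,-0.004,0,0,0,0,0.085],[0.045,-0.004,0,0,0,0,0.085],[0.045,-0.004,0,0,0,0,0.085],[0.035,-0.003,0,0,0,0,0.085],[0.026,-0.0015,0,0,0,0,0.085],[0,0,0,0,0,0,0.085],[0,0,0,0,0,0,0.085]]'
python3 - <<'E'
from h import *
d=snap('wrist','w7.png');t=snap('top','t7.png')
h=cv2.cvtColor(cv2.imread('pics/w7.png'),cv2.COLOR_BGR2HSV).astype(int);H,S,V=h[...,0],h[...,1],h[...,2]
m=(H>6)&(H<22)&(S>130)&(V>120)
k,l,st,ce=cv2.connectedComponentsWithStats(m.astype(np.uint8))
for i in range(1,k):
    if st[i,4]>100: print(st[i],ce[i].round(1),cast(d,*ce[i],130).round(1))
a=cv2.imread('pics/t7.png');b=cv2.imread('pics/w7.png')
a=cv2.resize(a[180:260,140:300],(800,400),interpolation=cv2.INTER_CUBIC); cv2.imwrite('pics/m7.png',np.vstack([a,cv2.resize(b[0:200,100:500],(400,200)).repeat(1,0) if 0 else cv2.copyMakeBorder(b[0:200],0,0,0,288,cv2.BORDER_CONSTANT)]))
E
```

```text
clock: 37.6
position: [513.8, 253.4, 256.2]
ee_rot: [0.708, -0.706, 0.001, -0.004]
contact_force: [-0.9, 1.1, -0.2]
gripper_width: 82.1
grasp_force: 0.0
clock: 38.7
position: [541.0, -108.7, 250.7]
ee_rot: [-0.707, 0.707, 0.0, -0.0]
contact_force: [0.4, -1.2, 0.4]
gripper_width: 85.4
grasp_force: 0.0
[238 178  28  27 574] [252.  191.5] [ 541.5 -104.1  130. ]
```

View pics/m7.png

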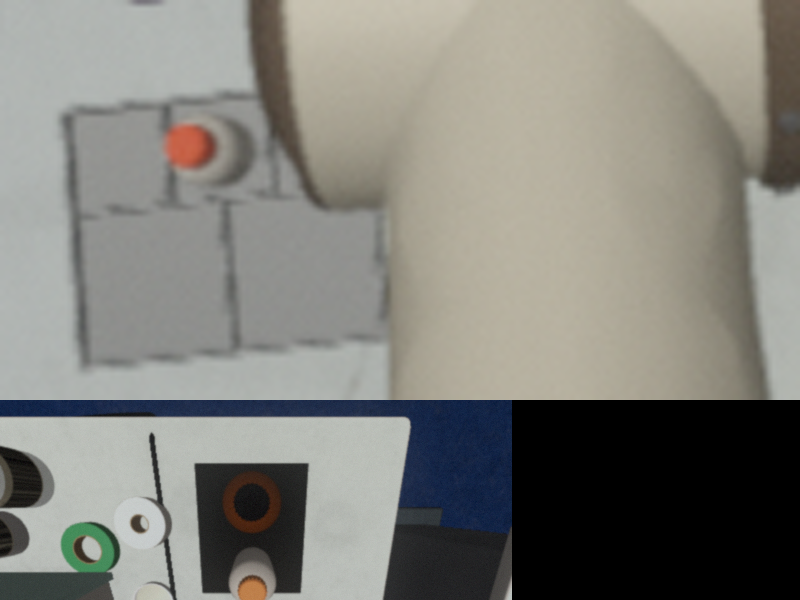

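The stain bottle stands in the back well (top crop (190,147)), and both large bottles are upright on the mat. Regrasping diluent.

```bash
python3 -m pendant '[[0,0,0.03,0,0,0,0.085],[0,0,0.035,0,0,0,0.085],[0,0,0.035,0,0,0,0.085],[0,0,0.03,0,0,0,0.085],[0,0,0.02,0,0,0,0.085],[0,0,0.009,0,0,0,0.085],[0,0,0,0,0,0,0.085],[0,0,0,0,0,0,0.085]]'; python3 -m pendant '[[0,0,0,0,0,0,0.055],[0,0,0,0,0,0,0.045],[0,0,0,0,0,0,0.045],[0,0,0,0,0,0,0.04],[0,0,0,0,0,0,0.04],[0,0,0,0,0,0,0.04]]'; python3 -m pendant '[[0,0,-0.005,0,0,0,0.04],[0,0,-0.01,0,0,0,0.04],[0,0,-0.02,0,0,0,0.04],[0,0,-0.03,0,0,0,0.04],[0,0,-0.03,0,0,0,0.04],[0,0,-0.03,0,0,0,0.04],[0,0,-0.03,0,0,0,0.04],[0,0,-0.005,0,0,0,0.04],[0,0,0,0,0,0,0.04]]'
```

```text
clock: 39.6
position: [542.2, -107.8, 93.0]
ee_rot: [0.708, -0.706, 0.001, -0.001]
contact_force: [0.1, -0.3, -0.5]
gripper_width: 85.0
grasp_force: 0.0
clock: 40.2
position: [542.0, -108.5, 93.8]
ee_rot: [0.708, -0.707, 0.001, -0.001]
contact_force: [-1.0, -0.2, 5.3]
gripper_width: 51.2
grasp_force: 61.6
clock: 41.1
position: [541.2, -108.2, 252.7]
ee_rot: [0.707, -0.707, 0.0, -0.001]
contact_force: [0.6, 0.3, -4.2]
gripper_width: 50.8
grasp_force: 63.2
```

```bash
python3 -m pendant '[[-0.02,0.005,0,0,0,0,0.04],[-0.03,0.01,0,0,0,0,0.04],[-0.045,0.01,0,0,0,0,0.04],[-0.045,0.011,0,0,0,0,0.04],[-0.045,0.011,0,0,0,0,0.04],[-0.045,0.011,0,0,0,0,0.04],[-0.045,0.011,0,0,0,0,0.04],[-0.045,0.011,0,0,0,0,0.04],[-0.035,0.01,0,0,0,0,0.04],[-0.025,0.006,0,0,0,0,0.04],[-0.013,0.005,0,0,0,0,0.04],[0,0,0,0,0,0,0.04]]'; python3 -m pendant '[[0,0,0.03,0,0,0,0.04],[0,0,0.03,0,0,0,0.04],[0,0,0.03,0,0,0,0.04],[0,0,0.025,0,0,0,0.04],[0,0,0.015,0,0,0,0.04],[0,0,0.01,0,0,0,0.04],[0,0,0.007,0,0,0,0.04],[0,0,0.005,0,0,0,0.04],[0,0,0.004,0,0,0,0.04],[0,0,0.002,0,0,0,0.04],[0,0,0,0,0,0,0.04],[0,0,0,0,0,0,0.04]]'
```

```text
clock: 42.3
position: [438.6, 285.1, 250.1]
ee_rot: [0.708, -0.706, -0.0, 0.002]
contact_force: [-0.2, -1.1, -3.0]
gripper_width: 50.9
grasp_force: 63.1
clock: 43.5
position: [439.9, 284.8, 94.4]
ee_rot: [0.708, -0.707, -0.0, -0.0]
contact_force: [1.9, -0.4, -2.9]
gripper_width: 51.0
grasp_force: 63.3
```

```bash
python3 -m pendant '[[0,0,0.002,0,0,0,0.04],[0,0,0,0,0,0,0.04],[0,0,0,0,0,0,0.07],[0,0,0,0,0,0,0.085],[0,0,0,0,0,0,0.085],[0,0,0,0,0,0,0.085],[0,0,-0.02,0,0,0,0.085],[0,0,-0.03,0,0,0,0.085],[0,0,-0.04,0,0,0,0.085],[0,0,-0.04,0,0,0,0.085],[0,0,-0.03,0,0,0,0.085]]'; python3 -m pendant '[[0.03,-0.005,0,0,0,0,0.085],[0.045,-0.01,0,0,0,0,0.085],[0.045,-0.01,0,0,0,0,0.085],[0.045,-0.01,0,0,0,0,0.085],[0.045,-0.01,0,0,0,0,0.085],[0.045,-0.01,0,0,0,0,0.085],[0.045,-0.01,0,0,0,0,0.085],[0.045,-0.01,0,0,0,0,0.085],[0.045,-0.01,0,0,0,0,0.085],[0.04,-0.01,0,0,0,0,0.085],[0.03,-0.005,0,0,0,0,0.085],[0.02,0,0,0,0,0,0.085]]';python3 -m pendant '[[0,0,0,0,0,0,0.085],[0,0,0,0,0,0,0.085]]'
```

```text
clock: 44.6
position: [440.2, 284.8, 254.8]
ee_rot: [0.708, -0.707, 0.0, -0.002]
contact_force: [0.8, 0.4, 0.1]
gripper_width: 84.9
grasp_force: 0.0
clock: 45.8
position: [540.6, -197.7, 251.3]
ee_rot: [-0.707, 0.707, 0.0, -0.0]
contact_force: [-0.1, 0.3, -0.3]
gripper_width: 85.0
grasp_force: 0.0
clock: 46.0
position: [540.1, -195.5, 251.6]
ee_rot: [0.707, -0.707, -0.0, 0.0]
contact_force: [0.3, 0.4, -0.1]
gripper_width: 85.3
grasp_force: 0.0
```

```bash
python3 -m pendant '[[0,0,0.03,0,0,0,0.085],[0,0,0.035,0,0,0,0.085],[0,0,0.035,0,0,0,0.085],[0,0,0.03,0,0,0,0.085],[0,0,0.02,0,0,0,0.085],[0,0,0.01,0,0,0,0.085],[0,0,0,0,0,0,0.085],[0,0,0,0,0,0,0.085]]'; python3 -m pendant '[[0,0,0,0,0,0,0.055],[0,0,0,0,0,0,0.05],[0,0,0,0,0,0,0.05],[0,0,0,0,0,0,0.05],[0,0,0,0,0,0,0.05],[0,0,0,0,0,0,0.05]]'; python3 -m pendant '[[0,0,-0.005,0,0,0,0.05],[0,0,-0.01,0,0,0,0.05],[0,0,-0.02,0,0,0,0.05],[0,0,-0.03,0,0,0,0.05],[0,0,-0.03,0,0,0,0.05],[0,0,-0.03,0,0,0,0.05],[0,0,-0.03,0,0,0,0.05],[0,0,-0.005,0,0,0,0.05],[0,0,0,0,0,0,0.05]]'
```

```text
clock: 46.8
position: [541.3, -195.0, 93.1]
ee_rot: [0.708, -0.706, 0.001, -0.0]
contact_force: [0.5, 0.3, 1.2]
gripper_width: 84.9
grasp_force: 0.0
clock: 47.4
position: [541.7, -195.6, 94.3]
ee_rot: [0.708, -0.706, 0.002, -0.001]
contact_force: [-0.4, 0.5, 5.6]
gripper_width: 60.2
grasp_force: 63.3
clock: 48.3
position: [540.2, -195.1, 252.4]
ee_rot: [0.707, -0.707, 0.0, -0.001]
contact_force: [-0.7, -0.6, -3.4]
gripper_width: 59.5
grasp_force: 65.7
```

```bash
python3 -m pendant '[[-0.02,0.005,0,0,0,0,0.05],[-0.03,0.008,0,0,0,0,0.05],[-0.045,0.01,0,0,0,0,0.05],[-0.045,0.01,0,0,0,0,0.05],[-0.045,0.01,0,0,0,0,0.05],[-0.045,0.01,0,0,0,0,0.05],[-0.045,0.01,0,0,0,0,0.05],[-0.045,0.01,0,0,0,0,0.05],[-0.04,0.01,0,0,0,0,0.05],[-0.025,0.005,0,0,0,0,0.05],[-0.0145,0.0025,0,0,0,0,0.05],[0,0,0,0,0,0,0.05]]'; python3 -m pendant '[[0,0,0.03,0,0,0,0.05],[0,0,0.03,0,0,0,0.05],[0,0,0.03,0,0,0,0.05],[0,0,0.025,0,0,0,0.05],[0,0,0.015,0,0,0,0.05],[0,0,0.01,0,0,0,0.05],[0,0,0.007,0,0,0,0.05],[0,0,0.005,0,0,0,0.05],[0,0,0.004,0,0,0,0.05],[0,0,0.002,0,0,0,0.05],[0,0,0,0,0,0,0.05],[0,0,0,0,0,0,0.05]]'
```

```text
clock: 49.5
position: [448.5, 204.9, 250.2]
ee_rot: [0.708, -0.706, -0.0, 0.002]
contact_force: [-0.3, -1.4, -3.2]
gripper_width: 59.6
grasp_force: 65.7
clock: 50.7
position: [449.6, 204.3, 94.4]
ee_rot: [0.708, -0.707, 0.0, -0.001]
contact_force: [1.0, -0.3, -2.9]
gripper_width: 59.9
grasp_force: 65.8
```

```bash
python3 -m pendant '[[0,0,0.002,0,0,0,0.05],[0,0,0,0,0,0,0.05],[0,0,0,0,0,0,0.07],[0,0,0,0,0,0,0.085],[0,0,0,0,0,0,0.085],[0,0,0,0,0,0,0.085],[0,0,-0.02,0,0,0,0.085],[0,0,-0.03,0,0,0,0.085],[0,0,-0.04,0,0,0,0.085],[0,0,-0.04,0,0,0,0.085],[0,0,-0.03,0,0,0,0.085]]'; python3 -m pendant '[[0.03,0,0,0,0,0,0.085],[0.045,0,0,0,0,0,0.085],[0.045,0,0,0,0,0,0.085],[0.045,0,0,0,0,0,0.085],[0.045,0,0,0,0,0,0.085],[0.045,0,0,0,0,0,0.085],[0.045,0,0,0,0,0,0.085],[0.045,0,0,0,0,0,0.085],[0.045,0,0,0,0,0,0.085],[0.03,0,0,0,0,0,0.085],[0,0,0,0,0,0,0.085],[0,0,0,0,0,0,0.085]]';python3 - <<'E'
from h import *
snap('top','t8.png');snap('side','s8.png')
a=cv2.imread('pics/t8.png');b=cv2.imread('pics/s8.png')
a=cv2.resize(a[130:270,140:300],(400,350),interpolation=cv2.INTER_CUBIC); b=cv2.resize(b[150:325,200:375],(350,350),interpolation=cv2.INTER_CUBIC); cv2.imwrite('pics/m8.png',np.hstack([a,b]))
E
```

```text
clock: 51.8
position: [449.9, 204.3, 254.7]
ee_rot: [0.708, -0.707, 0.0, -0.001]
contact_force: [1.1, 0.6, 0.8]
gripper_width: 85.0
grasp_force: 0.0
clock: 53.0
position: [449.5, -216.4, 251.5]
ee_rot: [-0.707, 0.707, 0.0, -0.0]
contact_force: [0.3, 0.5, -0.6]
gripper_width: 84.9
grasp_force: 0.0
```

View pics/m8.png

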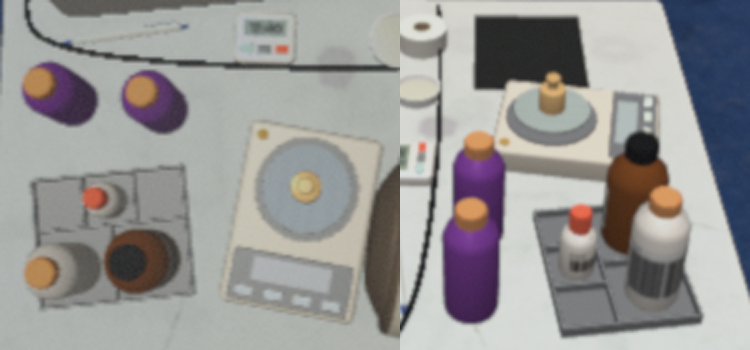

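The final views show the weight in the middle of the pan at (305,187), the small bottle in the back well, and amber and diluent each back in its own well. Everything is upright and the timer and label roll are unmoved.

```bash
python3 -c "
from bench import arm
print(arm.job_done())"
```

```text
the job is handed in; nothing more can be done
None
```

The job is handed in: the weight stands in the middle of the pan, the small bottle is in the back well, and both large bottles are back in their own wells, at about 53 s of the 144 s allowed. The first grasp of the weight closed above its cylinder; I regripped lower and it was not disturbed.

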